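# Open the sprung tack hopper for filling

### The arm

A 7-joint arm with a two-finger parallel gripper is mounted at the origin on the work surface; the furniture and walls round the work are solid. World frame = base frame: x ahead of the robot, y to its left, z up, the work surface at z = 0. Lengths are in m, angles in degrees, forces in N, time in s.
With the tool pointing down it reaches from about 0.425 to 0.875 m from the base axis. Payload 4.7 kg.
Tool frame: the origin (TCP) lies between the finger pads; the fingertips stand 8 mm ahead of it and the grasp point (between the pads) lies 11 mm behind it (env.tip_extent is the distance from the TCP to the fingertips, in m); z points along the fingers, y is the line along which they close (so a half turn about z gives the same grasp; the last joint's range is limited). The gripper opens to 87 mm and grips with 3 to 60 N. Pads are 19 mm wide; open, the fingers measure 117 mm over their backs; the gripper's body (75 mm by 190 mm) begins 51 mm behind the grasp point.
Start: joints at [77.412, 18.392, -4.016, 83.108, 1.295, 78.541, -3.26], TCP at [0.151, -0.632, 0.231] pointing down, gripper open.
Joint ranges: [-163.93, 163.93], [-17.29, 119.83], [-79.2, 71.16], [3.27, 140.29], [-89.18, 269.18], [5.43, 117.66], [-154.24, 154.24]. Speed limits (degrees/s): [147.25, 147.25, 180, 180, 180, 180, 180].

### API

Orientations are given as [roll, pitch, yaw] about the fixed x, y, z axes, in that order (R = Rz(yaw) Ry(pitch) Rx(roll)).
In Python, from cell import sensors, vision, workorder, env gives the robot as it stands.
- The arm moves only by the tool drive_tool, never from a script. Its argument "moves" is a list of rows, each an object of numbers: "x", "y", "z": the shift along the tool's x, y, z in mm; "rx", "ry", "rz": the turn, a rotation vector about the tool's x, y, z in rad; "fingers": the closure, from -1 (fully open) to 1 (shut). In form: [{"x": .., "y": .., "z": .., "rx": .., "ry": .., "rz": .., "fingers": ..}, ...]. A call has 1 to 20 rows; each row is the pose to reach, as a shift and turn from the pose commanded when the call began, along the tool's axes at that moment; what a row does not reach only later rows make up. A row lasts 1/8 s, in which the tool goes at most 62.5 mm and 10.7 degrees, less where a joint would pass 70% of its speed; a pose out of reach is approached as far as the arm can. A call with a gripper value outside its range is refused whole. The fingers move at their own pace and stop on an object; "force" is the grip in N (left out, the last holds). Time passes only in rows, so rows that repeat a pose let the fingers close. It gives the time, the measured TCP pose, the force, the opening and the grip force at its end, in the units of the state.
- sensors.get_obs(): the state, without advancing time (a new reading comes with each control period).
- vision.read_camera(name): name is "scene" or "top"; returns a dict with "image" (420x560x3 uint8, red, green, blue), "fx", "fy", "cx", "cy" (pixels), "k1" (the pictures are not rectified: a ray, as slopes to the right and down, at radius r is drawn at 1 + k1 r^2 times it, then the intrinsics apply), "R" (3x3) and "t" (3): a world point X has camera coordinates R X + t. Camera axes: x right, y down, z forward; pixel columns grow to the right and rows downward; lengths in m; the calibration is good to about 2 mm. A picture is of the moment at which its call begins. There is no depth.
- workorder.sign_off(): hands the job in; it is judged then, once.
The state is a dict: "time_s": time; "qpos": joint angles; "joint_velocities": joint speeds; "effort": joint torques, N m; "tool_pos": TCP position; "tool_rot": TCP orientation; "force": force on the tool from outside, world axes, zero at the start; "wrist_torque": the same for the moment, N m; "grip_width": finger opening in m; "grasp_force": force on a finger pad.
Only numpy, scipy, OpenCV 4.12 (cv2) and the standard library are available. Lean on these libraries where they do the work, as an engineer would, in place of code of your own. Each camera call takes 0.05 s, during which the arm holds its last target. There are 200 camera calls.

### The job

A workmate is about to refill the green tack hopper on the bench: with the lid still shut, pull its catch tray out to the stop by the steel bar, so that spilled tacks are caught. Then raise the spring-loaded lid by its black front tab until the yellow pointer on the lid is level with the red mark on the quadrant, and finish while still holding the lid there with the gripper, steady. Leave the red mark where it is set, and do not disturb the box of nails, the thread spool or the polish tin.

Things in the scene. Friction and masses are not known exactly. Their poses are not given: they have to be found in the camera images.
- hopper: Fixed green tack hopper, case 130 (x) x 220 (y) x 120 mm high. Origin: centre of its underside, on the bench; x to its back, y to its left, z up; tray and lid tab are at its front (-x). Lid hinge line: parallel to y at hopper x = +65, z = 124 mm. An aluminium quadrant plate (arc of 124 mm radius about the hinge line) stands on its left side, y 110 to 114, up to 105 mm above the lid.
- tray (a joint): Catch tray in the foot of the hopper: how far it is pulled out along the hopper's -x, in m. 0 = fully in, 0.050 = at its stop; it starts between 0 and 0.015. Slides with about 2 N of friction and stays where it is left.
- tray_bar (a point): Middle of the tray's round steel pull bar: 10 mm thick, 84 mm long along hopper y, a leg back and down to the tray front at each end. It lies 105 mm above the bench, at hopper y = +35 mm, and with the tray in at x = -123 mm (58 mm before the case face, 47 mm clear gap behind the bar). Moves with the tray; axes as the hopper's.
- lid (a joint): Angle of the sprung lid, rad: 0 = shut and level, grows as the front edge rises, stops at 1.1. A spring pulls it shut: about 0.5 N m when shut plus 1.0 N m per rad, plus about 0.15 N m of weight (4 to 10 N at the tab). Let go, it snaps shut.
- lid_panel: The lid, 6 mm thick green panel with its black tab and yellow pointer. Origin on the hinge line at the middle of the hopper's width; its x axis points back from the front edge (along hopper x when shut) and tips with the lid.
- lid_tab (a point): Grip point in the lid's black ribbed tab (24 mm wide along hopper y, 12 mm thick, jutting 42 mm from the lid's front edge): mid width and thickness, 160 mm from the hinge line, 15 mm from the free end, hopper y = -60 mm, 124 mm above the bench when shut; free air beside and above. Gripped on its two sides (closing along hopper y) it pivots between the pads, so the gripper need not tilt.
- pointer (a point): End of the yellow pointer at the lid's left edge, 128 mm from the hinge line at hopper y = 111 mm; moves with the lid.
- index (a joint): Angle at which the red mark is set, rad, on the same scale as the lid angle: the pointer is level with the mark when the two are equal. Between 0.40 and 0.75. Stiff friction; stays put unless pushed hard.
- red_mark (a point): Point on the red index (30 x 38 x 6 mm block clamped on the quadrant, to the left of the plate) that the pointer must meet: 128 mm from the hinge line at hopper y = 111 mm, the same path as the pointer. The two points coincide when level.
- bench_lamp: Fixed obstacle to keep the arm off: green desk lamp at the right of the hopper. Origin: centre of its round base (150 mm across) on the bench. Two thin arms rise behind and above the base to 0.55 m; the shade hangs over the bench at 0.41 to 0.56 m height, its middle 0.13 m nearer the robot (-x) than the base, 150 mm across. Swing past it on the near side.
- nail_tray: Bystander: open cardboard box of nails, 66 x 105 x 38 mm, standing to the left of the hopper. Origin: centre of its underside.
- spool: Bystander: wooden thread spool, tan thread, 40 mm across and 40 mm high, upright to the right of the hopper. Origin: centre of its underside.
- polish_tin: Bystander: round dark red tin, 70 mm across, 24 mm high, right of and before the hopper. Origin: centre of its underside.

How it is judged (in metres and radians):
On the way, in this order (a step that is already met when the one before it is completed fails the run):
1. the catch tray is pulled out to its stop while the lid is still shut (value of joint tray above 0.045 m and value of joint lid below 0.08 rad), for 0.2 s.
2. the gripper holds the lid steady with its pointer at the red mark (distance between pointer and red_mark below 0.008 m and value of joint lid above 0.3 rad and velocity of joint lid between -0.08 and 0.08 rad/s and contact force between the fingers and lid_panel above 1.5 N and value of joint tray above 0.044 m and contact force between lid_panel and nail_tray below 0.3 N and contact force between lid_panel and spool below 0.3 N and contact force between lid_panel and polish_tin below 0.3 N), for 0.4 s.
At the end, for the whole second after the job is handed in: The robot is holding the lid (fingers press on it with more than 1.5 N and no loose thing props it), the pointer is within 8 mm of the red mark, the lid is still (under 0.08 rad/s) and more than 0.3 rad open, and the tray is still within 6 mm of its stop (all of step 2); the arm keeps its last pose, push and grip.
It fails at once if the red mark is shifted by more than 6 mm (distance of red_mark from where it was at the start of the episode above 0.006 m).
It fails at once if the box of nails is moved by more than 20 mm (distance of nail_tray from where it was at the start of the episode above 0.02 m).
It fails at once if the thread spool is moved by more than 20 mm (distance of spool from where it was at the start of the episode above 0.02 m).
It fails at once if the polish tin is moved by more than 20 mm (distance of polish_tin from where it was at the start of the episode above 0.02 m).
It also fails if it takes over 45 s, if anything falls off the work surface, if the arm or the gripper's body presses on something with over 40 N, if the wrist force passes 120 N, or if a joint passes its speed limit or range.

## Working session

There is one attempt and no reset: what is moved stays moved. The work goes in short steps, Python scripts to look and compute and a tool call to move; the robot and the scene stay as the last step left them, time stands still between calls to the robot, and variables do not carry over. Pictures are saved under pics/ and viewed, at most 10 in all, crops included, and the job is handed in when it is done.

Besides the shell and the picture viewer there is one more tool, called as name(argument=value, ...), one argument or row to a line, values as JSON. drive_tool: Moves the arm, as the interface text tells. Its arguments: {"type":"object","properties":{"moves":{"type":"array"},"force":{"type":"number"}},"required":["moves"]}

```bash
mkdir -p pics; cat > h.py <<'E'
import numpy as np, cv2
from cell import sensors, vision, workorder, env
def cam(n,save=None):
    c=vision.read_camera(n)
    if save: cv2.imwrite('pics/'+save,cv2.cvtColor(c['image'],cv2.COLOR_RGB2BGR))
    return c
def proj(c,X):
    p=np.atleast_2d(X)@np.array(c['R']).T+np.array(c['t']); s=p[:,:2]/p[:,2:]
    s=s*(1+c['k1']*(s**2).sum(1,keepdims=True))
    return s*[c['fx'],c['fy']]+[c['cx'],c['cy']]
E
python3 - <<'E'
from h import *
for n in('scene','top'):
    c=cam(n,n+'.png'); print(n,{k:np.round(c[k],4).tolist() for k in c if k!='image'})
    i=cv2.imread('pics/%s.png'%n); cv2.imwrite('pics/%sL.png'%n,cv2.resize(i,(800,600),interpolation=cv2.INTER_CUBIC))
print(sensors.get_obs())
E
```

```text
scene {'fx': 497.0137, 'fy': 497.0137, 'cx': 285.3184, 'cy': 210.4606, 'k1': -0.008, 'R': [[-0.5748, -0.8181, -0.0158], [-0.452, 0.3336, -0.8273], [0.6821, -0.4684, -0.5616]], 't': [0.2829, 0.3536, 0.9463]}
top {'fx': 413.8729, 'fy': 413.8729, 'cx': 279.2056, 'cy': 211.3933, 'k1': 0.0352, 'R': [[0.0, -1.0, -0.0075], [-0.9958, 0.0006, -0.0913], [0.0913, 0.0075, -0.9958]], 't': [-0.0346, 0.5675, 0.9675]}
{'time_s': 0.1, 'qpos': array([77.41114611, 18.43541   , -4.01433911, 83.16822435,  1.29528292,
       78.54069501, -3.25941047]), 'joint_velocities': array([ 0.01602036, -0.05962227, -0.00201546, -0.0763057 ,  0.00316764,
        0.02791848,  0.03160957]), 'effort': array([-3.89675006e-04, -4.92571270e+01, -4.05841051e-01, -3.13394308e+01,
       -6.40732865e-02,  3.95496364e-02,  7.07733238e-05]), 'tool_pos': array([ 0.15042629, -0.63185774,  0.2295612 ]), 'tool_rot': array([-1.79900913e+02,  6.11293655e-03,  1.33979752e+01]), 'force': array([-0.13783586,  0.07876612,  0.35718889]), 'wrist_torque': array([ 0.0028793 ,  0.03559144, -0.00933262]), 'grasp_force': 0.0, 'grip_width': 0.08714037769658645}
```

View pics/sceneL.png

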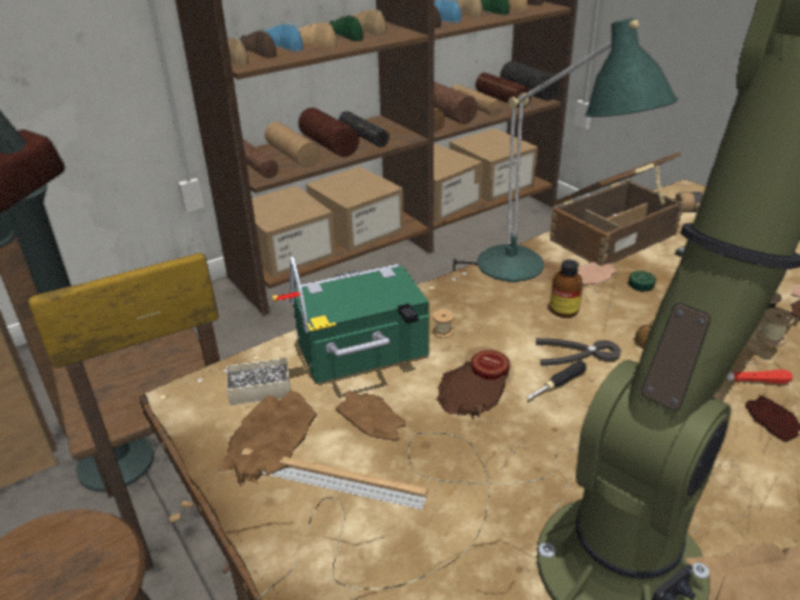

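View pics/topL.png

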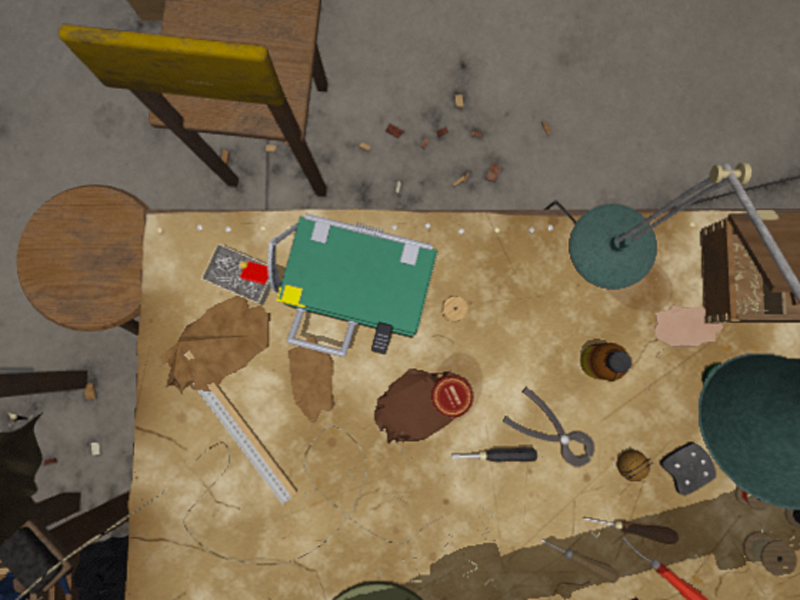

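The scene view shows the hopper near (360,320), with the tray bar at (360,345), the tab at (408,312) and the red index at (288,296). In the top view the lid is around (360,275), the tab at (382,338), the bar at (322,350) and the red mark at (254,272). I'll enlarge both.

```bash
python3 - <<'E'
import cv2
for n,x,y in(('top',135,140),('scene',150,170)):
    i=cv2.imread('pics/%s.png'%n)[y:y+120,x:x+190]; cv2.imwrite('pics/%sC.png'%n,cv2.resize(i,None,fx=4,fy=4,interpolation=cv2.INTER_CUBIC))
E
```

```text
(no output)
```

View pics/topC.png

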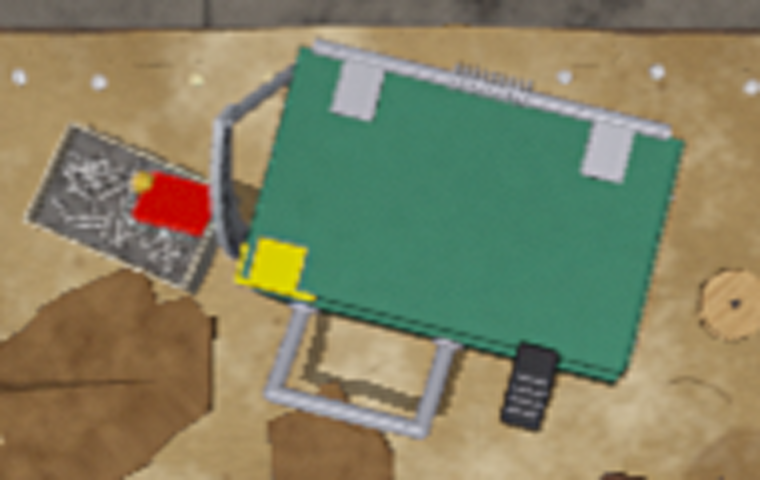

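View pics/sceneC.png

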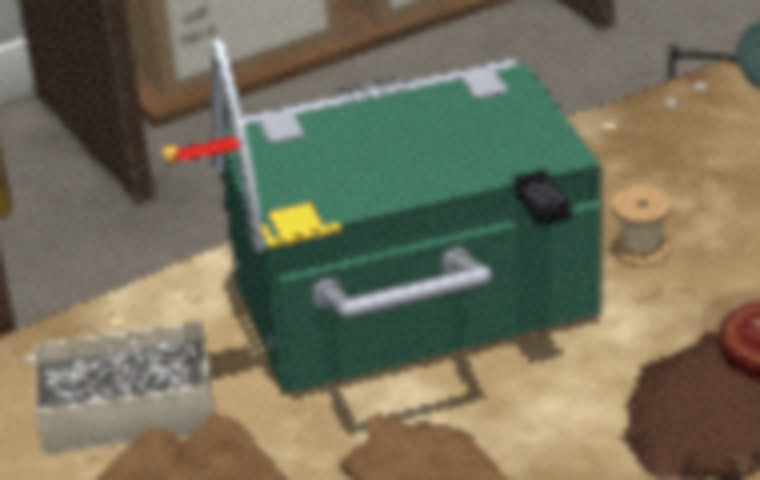

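Crop readings:
- **Top:** bar ends at (272,394) and (424,430), tab end at (521,426), lid back corners at (304,46) and (684,142), red block centre at (174,203).
- **Scene:** case foot corners at (283,392) and (598,320), bar at (345,303) to (487,272), red block centre at (208,150).

Next I fit the poses.

```bash
cat > fit.py <<'E'
from h import *
from scipy.optimize import least_squares
def W(p,h): c,s=np.cos(p[2]),np.sin(p[2]); return np.array([p[0]+c*h[0]-s*h[1],p[1]+s*h[0]+c*h[1],h[2]])
def feats(p):
    d,a,r,yc=p[3:7]
    red=(.065-r*np.cos(a),yc,.124+r*np.sin(a))
    return [('t',272,394,(-.123-d,.035+.042,.108)),('t',424,430,(-.123-d,.035-.042,.108)),('t',521,426,(-.110,-.06,.127)),
    ('t',304,46,(.067,.110,.127)),('t',684,142,(.067,-.110,.127)),
    ('s',283,392,(-.065,.110,0)),('s',598,320,(-.065,-.110,0)),('s',345,303,(-.123-d,.077-.004,.105)),('s',489,273,(-.123-d,-.007+.004,.105)),
    ('t',174,203,red),('s',208,150,red)]
if __name__=='__main__':
    C={'t':cam('top'),'s':cam('scene')}; O={'t':(135,140),'s':(150,170)}
    def res(p):
        return np.concatenate([proj(C[k],W(p,h))[0]-(np.array([u,v])/4+O[k]) for k,u,v,h in feats(p)])
    s=least_squares(res,[.7,.0,0,.005,.55,.12,.133],x_scale=[.1,.1,.1,.01,.1,.01,.01],loss='soft_l1'); p=s.x
    print(np.round(p,4),np.degrees(p[2])); print(np.round(s.fun.reshape(-1,2),1))
    print('bar',W(p,(-.123-p[3],.035,.105)),'tab',W(p,(-.095,-.06,.124)),'slidedir',-np.cos(p[2]),-np.sin(p[2]))
    np.save('p.npy',p)
E
python3 fit.py
```

```text
[ 0.6001  0.0261 -0.2508 -0.0012  0.4816  0.1187  0.1361] -14.368992527948366
[[ 0.2 -0.3]
 [-0.7  0.2]
 [-0.5  2. ]
 [-1.2 -1.3]
 [ 1.6 -0.6]
 [ 0.3  0.8]
 [ 1.8 -1.4]
 [ 2.2  0. ]
 [-3.3  0.2]
 [ 0.6  0.4]
 [-1.1 -0.2]]
bar [0.49081686 0.09019726 0.105     ] tab [ 0.49320752 -0.00848297  0.124     ] slidedir -0.9687176058933766 0.24816567053523855
```

```bash
cat > rows.py <<'E'
from h import *
import json
def rows(wps):  # wps: (x,y,z,yaw_deg) world -> rows
    o=sensors.get_obs(); p=o['tool_pos']; y0=o['tool_rot'][2]; a=np.radians(y0)
    T=np.array([[np.cos(a),np.sin(a),0],[np.sin(a),-np.cos(a),0],[0,0,-1]])
    R=[]
    for w in wps:
        d=T@(np.array(w[:3])-p)*1000; rz=-np.radians(w[3]-y0)
        R.append(dict(x=round(d[0]),y=round(d[1]),z=round(d[2]),rz=round(rz,3)))
    print(json.dumps(R))
E
python3 - <<'E'
from rows import *
c=cam('top')
from scipy.optimize import fsolve
print('lamp',fsolve(lambda q:proj(c,[q[0],q[1],.01])[0]-[429,173],[.7,-.3]))
A=np.linspace(-76.6,10.4,12); P=[]
for r,z in((.60,.22),(.55,.21),(.50,.2),(.45,.2)): P.append((r,-76.6,z,13.4))
for a in A[1:]: P.append((.45,a,.2,13.4+(a+76.6)/87*62.2))
P=[(r*np.cos(np.radians(a)),r*np.sin(np.radians(a)),z,y) for r,a,z,y in P]
P.append((.491,.090,.2,75.6)); rows(P)
E
```

```text
lamp [ 0.6627569  -0.40030617]
[{"x": 0, "y": -50, "z": 10, "rz": -0.0}, {"x": 0, "y": -100, "z": 20, "rz": -0.0}, {"x": 0, "y": -150, "z": 30, "rz": -0.0}, {"x": 0, "y": -200, "z": 30, "rz": -0.0}, {"x": 62, "y": -204, "z": 30, "rz": -0.099}, {"x": 123, "y": -217, "z": 30, "rz": -0.197}, {"x": 181, "y": -238, "z": 30, "rz": -0.296}, {"x": 236, "y": -267, "z": 30, "rz": -0.395}, {"x": 287, "y": -303, "z": 30, "rz": -0.494}, {"x": 332, "y": -345, "z": 30, "rz": -0.592}, {"x": 370, "y": -394, "z": 30, "rz": -0.691}, {"x": 402, "y": -447, "z": 30, "rz": -0.79}, {"x": 426, "y": -505, "z": 30, "rz": -0.888}, {"x": 442, "y": -565, "z": 30, "rz": -0.987}, {"x": 449, "y": -626, "z": 30, "rz": -1.086}, {"x": 499, "y": -624, "z": 30, "rz": -1.086}]
```

drive_tool(
  moves=[
    {"x": 0,"y": -50,"z": 10},
    {"x": 0,"y": -100,"z": 20},
    {"x": 0,"y": -150,"z": 30},
    {"x": 0,"y": -200,"z": 30},
    {"x": 62,"y": -204,"z": 30,"rz": -0.1},
    {"x": 123,"y": -217,"z": 30,"rz": -0.2},
    {"x": 181,"y": -238,"z": 30,"rz": -0.3},
    {"x": 236,"y": -267,"z": 30,"rz": -0.4},
    {"x": 287,"y": -303,"z": 30,"rz": -0.5},
    {"x": 332,"y": -345,"z": 30,"rz": -0.6},
    {"x": 370,"y": -394,"z": 30,"rz": -0.69},
    {"x": 402,"y": -447,"z": 30,"rz": -0.79},
    {"x": 426,"y": -505,"z": 30,"rz": -0.89,"fingers": 0.08},
    {"x": 442,"y": -565,"z": 30,"rz": -0.99,"fingers": 0.08},
    {"x": 449,"y": -600,"z": 30,"rz": -1.086,"fingers": 0.08},
    {"x": 475,"y": -624,"z": 30,"rz": -1.086,"fingers": 0.08},
    {"x": 499,"y": -624,"z": 30,"rz": -1.086,"fingers": 0.08},
    {"x": 499,"y": -624,"z": 30,"rz": -1.086,"fingers": 0.08},
  ],
)

```text
invalid input at $.moves[0]: expected keys x, y, z, rx, ry, rz, fingers
```

```bash
python3 - <<'E'
from rows import *
o=sensors.get_obs(); print(o['tool_pos'],o['tool_rot'],o['qpos'],o['grip_width'],o['time_s'])
rows([(.4905,.0905,.15,75.6),(.4905,.0905,.094,75.6)])
cam('top'); c=cam('top','t2.png'); i=cv2.imread('pics/t2.png')[140:260,135:325]
cv2.imwrite('pics/t2C.png',cv2.resize(i,None,fx=4,fy=4,interpolation=cv2.INTER_CUBIC))
E
```

```text
[ 0.15051222 -0.63208663  0.23004456] [-1.79948405e+02  2.45019754e-03  1.33972416e+01] [77.41245065 18.41671612 -4.01701875 83.13729657  1.29367151 78.5426984
 -3.26037144] 0.08690215711145435 0.25
[{"x": 498, "y": -624, "z": 80, "rz": -1.086}, {"x": 498, "y": -624, "z": 136, "rz": -1.086}]
```

View pics/t2C.png

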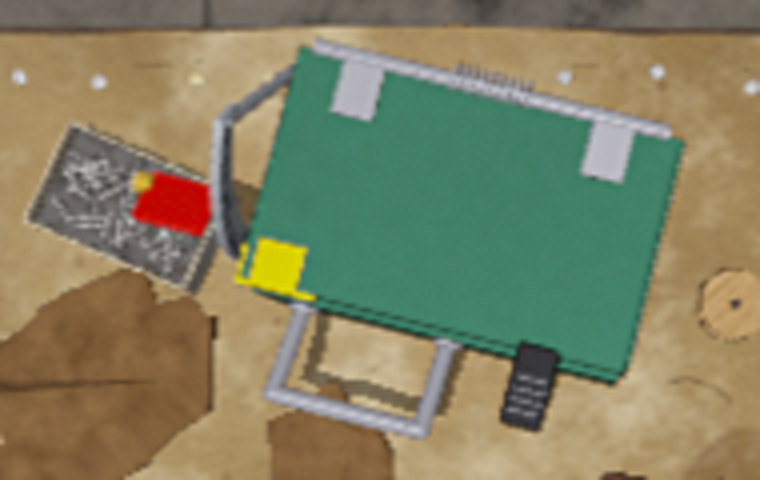

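The call was refused because every key is required, so nothing has moved: the picture still shows the bar at (272,394) to (424,430).

drive_tool(
  moves=[
    {"x": 0,"y": -50,"z": 10,"rx": 0,"ry": 0,"rz": 0,"fingers": -1},
    {"x": 0,"y": -100,"z": 20,"rx": 0,"ry": 0,"rz": 0,"fingers": -1},
    {"x": 0,"y": -150,"z": 30,"rx": 0,"ry": 0,"rz": 0,"fingers": -1},
    {"x": 0,"y": -200,"z": 30,"rx": 0,"ry": 0,"rz": 0,"fingers": -1},
    {"x": 62,"y": -204,"z": 30,"rx": 0,"ry": 0,"rz": -0.1,"fingers": -1},
    {"x": 123,"y": -217,"z": 30,"rx": 0,"ry": 0,"rz": -0.2,"fingers": -1},
    {"x": 181,"y": -238,"z": 30,"rx": 0,"ry": 0,"rz": -0.3,"fingers": -1},
    {"x": 236,"y": -267,"z": 30,"rx": 0,"ry": 0,"rz": -0.4,"fingers": -1},
    {"x": 287,"y": -303,"z": 30,"rx": 0,"ry": 0,"rz": -0.5,"fingers": -1},
    {"x": 332,"y": -345,"z": 30,"rx": 0,"ry": 0,"rz": -0.6,"fingers": -1},
    {"x": 370,"y": -394,"z": 30,"rx": 0,"ry": 0,"rz": -0.69,"fingers": -1},
    {"x": 402,"y": -447,"z": 30,"rx": 0,"ry": 0,"rz": -0.79,"fingers": 0.08},
    {"x": 426,"y": -505,"z": 30,"rx": 0,"ry": 0,"rz": -0.89,"fingers": 0.08},
    {"x": 442,"y": -565,"z": 30,"rx": 0,"ry": 0,"rz": -0.99,"fingers": 0.08},
    {"x": 449,"y": -600,"z": 30,"rx": 0,"ry": 0,"rz": -1.086,"fingers": 0.08},
    {"x": 475,"y": -624,"z": 30,"rx": 0,"ry": 0,"rz": -1.086,"fingers": 0.08},
    {"x": 498,"y": -624,"z": 30,"rx": 0,"ry": 0,"rz": -1.086,"fingers": 0.08},
    {"x": 498,"y": -624,"z": 30,"rx": 0,"ry": 0,"rz": -1.086,"fingers": 0.08},
  ],
)

```text
time_s: 2.6
tool_pos: [0.4911, 0.0908, 0.2005]
tool_rot: [-180.0, -0.1, 75.7]
force: [-0.7, 0.9, 0.2]
grip_width: 0.0406
grasp_force: 0.0
```

```bash
python3 - <<'E'
from rows import *
o=sensors.get_obs(); print(o['tool_pos'],o['tool_rot'],o['qpos'],o['grip_width'],o['time_s'])
rows([(.4905,.0905,.15,75.6),(.4905,.0905,.094,75.6)])
c=cam('scene','t3.png'); i=cv2.imread('pics/t3.png')[120:300,130:370]
cv2.imwrite('pics/t3C.png',cv2.resize(i,None,fx=3.3,fy=3.3,interpolation=cv2.INTER_CUBIC))
E
```

```text
[0.49114886 0.09076637 0.20051728] [-1.79969634e+02 -8.81517489e-02  7.56960657e+01] [ 36.93300359   4.1375912  -51.81098126 104.96601612   3.31293913
  72.48428264 -30.10638851] 0.04057389113697322 2.6
[{"x": 0, "y": -1, "z": 51, "rz": 0.002}, {"x": 0, "y": -1, "z": 107, "rz": 0.002}]
```

View pics/t3C.png

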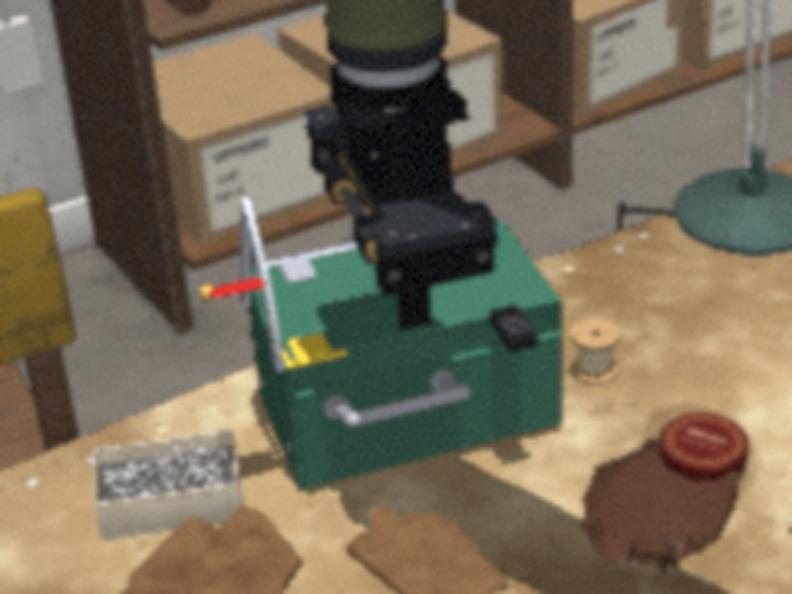

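The picture shows the fingertips at (413,325), above the middle of the bar at (410,402), so the arm can go down and grip.

drive_tool(
  moves=[
    {"x": 0,"y": -1,"z": 50,"rx": 0,"ry": 0,"rz": 0,"fingers": 0.08},
    {"x": 0,"y": -1,"z": 80,"rx": 0,"ry": 0,"rz": 0,"fingers": 0.08},
    {"x": 0,"y": -1,"z": 106,"rx": 0,"ry": 0,"rz": 0,"fingers": 0.08},
    {"x": 0,"y": -1,"z": 106,"rx": 0,"ry": 0,"rz": 0,"fingers": 0.08},
  ],
)

```text
time_s: 3.15
tool_pos: [0.4871, 0.0892, 0.093]
tool_rot: [-179.8, 0.1, 75.6]
force: [0.3, 0.4, 0.2]
grip_width: 0.0403
grasp_force: 0.0
```

drive_tool(
  moves=[
    {"x": 0,"y": 0,"z": 0,"rx": 0,"ry": 0,"rz": 0,"fingers": 1},
    {"x": 0,"y": 0,"z": 0,"rx": 0,"ry": 0,"rz": 0,"fingers": 1},
    {"x": 0,"y": 0,"z": 0,"rx": 0,"ry": 0,"rz": 0,"fingers": 1},
    {"x": 0,"y": 0,"z": 0,"rx": 0,"ry": 0,"rz": 0,"fingers": 1},
  ],
  force=15,
)

```text
time_s: 3.65
tool_pos: [0.4901, 0.0902, 0.0951]
tool_rot: [179.9, -0.0, 75.6]
force: [0.8, -0.3, 2.4]
grip_width: 0.0092
grasp_force: 15.0
```

drive_tool(
  moves=[
    {"x": 0,"y": -8,"z": 0,"rx": 0,"ry": 0,"rz": 0,"fingers": 1},
    {"x": 0,"y": -18,"z": 0,"rx": 0,"ry": 0,"rz": 0,"fingers": 1},
    {"x": 0,"y": -28,"z": 0,"rx": 0,"ry": 0,"rz": 0,"fingers": 1},
    {"x": 0,"y": -38,"z": 0,"rx": 0,"ry": 0,"rz": 0,"fingers": 1},
    {"x": 0,"y": -46,"z": 0,"rx": 0,"ry": 0,"rz": 0,"fingers": 1},
    {"x": 0,"y": -46,"z": 0,"rx": 0,"ry": 0,"rz": 0,"fingers": 1},
  ],
)

```text
time_s: 4.4
tool_pos: [0.4436, 0.1018, 0.095]
tool_rot: [-180.0, 0.1, 75.6]
force: [-2.3, -1.5, 9.5]
grip_width: 0.0093
grasp_force: 15.0
```

drive_tool(
  moves=[
    {"x": 0,"y": -3,"z": 0,"rx": 0,"ry": 0,"rz": 0,"fingers": 1},
    {"x": 0,"y": -6,"z": 0,"rx": 0,"ry": 0,"rz": 0,"fingers": 1},
    {"x": 0,"y": -6,"z": 0,"rx": 0,"ry": 0,"rz": 0,"fingers": 1},
  ],
)

```text
time_s: 4.78
tool_pos: [0.4435, 0.1019, 0.0952]
tool_rot: [179.4, -0.1, 75.6]
force: [15.7, -4.0, -8.4]
grip_width: 0.0093
grasp_force: 15.0
```

The reaction force of 16 N with no further movement shows the tray is at its stop. I'll ease off, open and rise.

drive_tool(
  moves=[
    {"x": 0,"y": 4,"z": 0,"rx": 0,"ry": 0,"rz": 0,"fingers": 1},
    {"x": 0,"y": 4,"z": 0,"rx": 0,"ry": 0,"rz": 0,"fingers": 0.2},
    {"x": 0,"y": 4,"z": 0,"rx": 0,"ry": 0,"rz": 0,"fingers": 0.2},
    {"x": 0,"y": 4,"z": 0,"rx": 0,"ry": 0,"rz": 0,"fingers": 0.2},
    {"x": 0,"y": 4,"z": -20,"rx": 0,"ry": 0,"rz": 0,"fingers": 0.2},
    {"x": 0,"y": 4,"z": -65,"rx": 0,"ry": 0,"rz": 0,"fingers": 0.2},
    {"x": 0,"y": 4,"z": -105,"rx": 0,"ry": 0,"rz": 0,"fingers": 0.2},
    {"x": 0,"y": 4,"z": -105,"rx": 0,"ry": 0,"rz": 0,"fingers": 0.2},
  ],
)

```text
time_s: 5.78
tool_pos: [0.4446, 0.1029, 0.2021]
tool_rot: [179.7, -0.0, 75.6]
force: [0.4, -1.0, -0.5]
grip_width: 0.0343
grasp_force: 0.0
```

```bash
python3 - <<'E'
from rows import *
o=sensors.get_obs(); print(o['tool_pos'],o['tool_rot'],o['qpos'],o['grip_width'],o['time_s'])
# rotate by +90 in 9 rows while moving to above tab
t=np.array([.493,-.0085,.2]); s=o['tool_pos']; P=[]
for k in range(1,11): P.append((*(s+(t-s)*k/10),75.6+9*k))
rows(P)
E
```

```text
[0.44463646 0.10287537 0.20210119] [ 1.79695151e+02 -4.02615056e-02  7.56237022e+01] [ 38.83956616  -4.50141648 -52.17414561 110.23290205  -3.62054919
  72.2751334  -26.53927926] 0.034322838120022015 5.775
[{"x": -10, "y": 7, "z": 0, "rz": -0.157}, {"x": -19, "y": 15, "z": 0, "rz": -0.314}, {"x": -29, "y": 22, "z": 1, "rz": -0.471}, {"x": -38, "y": 30, "z": 1, "rz": -0.628}, {"x": -48, "y": 37, "z": 1, "rz": -0.785}, {"x": -58, "y": 45, "z": 1, "rz": -0.942}, {"x": -67, "y": 52, "z": 1, "rz": -1.099}, {"x": -77, "y": 60, "z": 2, "rz": -1.256}, {"x": -86, "y": 67, "z": 2, "rz": -1.413}, {"x": -96, "y": 75, "z": 2, "rz": -1.57}]
```

drive_tool(
  moves=[
    {"x": -10,"y": 7,"z": 0,"rx": 0,"ry": 0,"rz": -0.157,"fingers": 0},
    {"x": -19,"y": 15,"z": 0,"rx": 0,"ry": 0,"rz": -0.314,"fingers": -0.15},
    {"x": -29,"y": 22,"z": 1,"rx": 0,"ry": 0,"rz": -0.471,"fingers": -0.15},
    {"x": -38,"y": 30,"z": 1,"rx": 0,"ry": 0,"rz": -0.628,"fingers": -0.15},
    {"x": -48,"y": 37,"z": 1,"rx": 0,"ry": 0,"rz": -0.785,"fingers": -0.15},
    {"x": -58,"y": 45,"z": 1,"rx": 0,"ry": 0,"rz": -0.942,"fingers": -0.15},
    {"x": -67,"y": 52,"z": 1,"rx": 0,"ry": 0,"rz": -1.1,"fingers": -0.15},
    {"x": -77,"y": 60,"z": 2,"rx": 0,"ry": 0,"rz": -1.256,"fingers": -0.15},
    {"x": -86,"y": 67,"z": 2,"rx": 0,"ry": 0,"rz": -1.413,"fingers": -0.15},
    {"x": -96,"y": 75,"z": 2,"rx": 0,"ry": 0,"rz": -1.57,"fingers": -0.15},
    {"x": -96,"y": 75,"z": 2,"rx": 0,"ry": 0,"rz": -1.57,"fingers": -0.15},
    {"x": -96,"y": 75,"z": 2,"rx": 0,"ry": 0,"rz": -1.57,"fingers": -0.15},
  ],
)

```text
time_s: 7.28
tool_pos: [0.4911, -0.0086, 0.1967]
tool_rot: [180.0, -0.1, 165.5]
force: [0.0, -0.4, 1.3]
grip_width: 0.0503
grasp_force: 0.0
```

```bash
python3 - <<'E'
from rows import *
o=sensors.get_obs(); print(o['tool_pos'],o['tool_rot'],o['qpos'],o['grip_width'],o['time_s'])
rows([(.493,-.0085,.115,165.6)])
a=[]
for n,x,y in(('scene',170,150),('top',170,140)):
    c=cam(n,n+'4.png'); i=cv2.imread('pics/%s4.png'%n)[y:y+140,x:x+130]; a.append(cv2.resize(i,None,fx=3,fy=3,interpolation=cv2.INTER_CUBIC))
    print(n,(proj(c,[.493,-.0085,.124])[0]-[x,y])*3)
cv2.imwrite('pics/4.png',np.hstack(a))
E
```

```text
[ 0.49107557 -0.00859085  0.19670004] [ 1.79983799e+02 -9.99178424e-02  1.65465468e+02] [ 41.99185408   2.3992509  -44.61442283 106.37396587   1.72416621
  72.01600675  72.33289044] 0.05034053139914992 7.275
[{"x": -2, "y": 1, "z": 82, "rz": -0.002}]
scene [351.50103027 212.47382635]
top [289.80754666 305.25811604]
```

View pics/4.png

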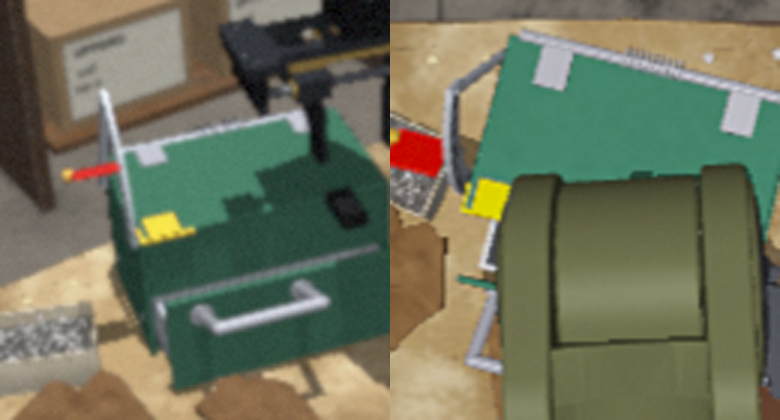

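The tray front now stands out from the case, and the tab at (348,208) matches the predicted (351,212). The gripper is above it, so I'll descend and grip.

drive_tool(
  moves=[
    {"x": -1,"y": 1,"z": 40,"rx": 0,"ry": 0,"rz": 0,"fingers": -0.15},
    {"x": -1,"y": 1,"z": 65,"rx": 0,"ry": 0,"rz": 0,"fingers": -0.15},
    {"x": -1,"y": 1,"z": 82,"rx": 0,"ry": 0,"rz": 0,"fingers": -0.15},
    {"x": -1,"y": 1,"z": 82,"rx": 0,"ry": 0,"rz": 0,"fingers": -0.15},
    {"x": -1,"y": 1,"z": 82,"rx": 0,"ry": 0,"rz": 0,"fingers": -0.15},
  ],
)

```text
time_s: 8.0
tool_pos: [0.4938, -0.0085, 0.1165]
tool_rot: [180.0, 0.1, 165.6]
force: [-0.2, -0.9, -0.1]
grip_width: 0.0504
grasp_force: 0.0
```

drive_tool(
  moves=[
    {"x": 0,"y": 0,"z": 0,"rx": 0,"ry": 0,"rz": 0,"fingers": 1},
    {"x": 0,"y": 0,"z": 0,"rx": 0,"ry": 0,"rz": 0,"fingers": 1},
    {"x": 0,"y": 0,"z": 0,"rx": 0,"ry": 0,"rz": 0,"fingers": 1},
    {"x": 0,"y": 0,"z": 0,"rx": 0,"ry": 0,"rz": 0,"fingers": 1},
  ],
  force=40,
)

```text
time_s: 8.5
tool_pos: [0.4938, -0.0064, 0.1159]
tool_rot: [179.8, 0.1, 165.6]
force: [1.0, 4.0, 0.2]
grip_width: 0.0236
grasp_force: 40.0
```

```bash
python3 - <<'E'
from rows import *
p=np.load('p.npy'); o=sensors.get_obs(); print(o['tool_pos'],o['tool_rot'],o['grip_width'],o['grasp_force'],o['time_s'])
for a in np.linspace(.06,.48,8): print(round(a,2),'back',round(160*(1-np.cos(a)),1),'up',round(160*np.sin(a),1))
E
```

```text
[ 0.4938059  -0.00644599  0.11587951] [1.79819235e+02 7.16202988e-02 1.65648542e+02] 0.023645990825461007 39.98604940250516 8.5
0.06 back 0.3 up 9.6
0.12 back 1.2 up 19.2
0.18 back 2.6 up 28.6
0.24 back 4.6 up 38.0
0.3 back 7.1 up 47.3
0.36 back 10.3 up 56.4
0.42 back 13.9 up 65.2
0.48 back 18.1 up 73.9
```

Gripped (23.6 mm, 40 N). I'll raise it along the arc.

drive_tool(
  moves=[
    {"x": 0,"y": 0,"z": -10,"rx": 0,"ry": 0,"rz": 0,"fingers": 1},
    {"x": -1,"y": 0,"z": -19,"rx": 0,"ry": 0,"rz": 0,"fingers": 1},
    {"x": -3,"y": 0,"z": -29,"rx": 0,"ry": 0,"rz": 0,"fingers": 1},
    {"x": -5,"y": 0,"z": -38,"rx": 0,"ry": 0,"rz": 0,"fingers": 1},
    {"x": -7,"y": 0,"z": -47,"rx": 0,"ry": 0,"rz": 0,"fingers": 1},
    {"x": -10,"y": 0,"z": -56,"rx": 0,"ry": 0,"rz": 0,"fingers": 1},
    {"x": -14,"y": 0,"z": -65,"rx": 0,"ry": 0,"rz": 0,"fingers": 1},
    {"x": -16,"y": 0,"z": -70,"rx": 0,"ry": 0,"rz": 0,"fingers": 1},
    {"x": -16,"y": 0,"z": -70,"rx": 0,"ry": 0,"rz": 0,"fingers": 1},
    {"x": -16,"y": 0,"z": -70,"rx": 0,"ry": 0,"rz": 0,"fingers": 1},
  ],
)

```text
time_s: 9.75
tool_pos: [0.5076, -0.01, 0.1838]
tool_rot: [179.8, -0.2, 165.7]
force: [3.4, 5.0, -9.1]
grip_width: 0.0233
grasp_force: 40.0
```

```bash
python3 - <<'E'
from rows import *
p=np.load('p.npy'); o=sensors.get_obs(); print(o['tool_pos'],o['tool_rot'],o['grip_width'],o['grasp_force'],o['time_s'])
a=[]
for n,x,y in(('scene',180,160),('top',165,155)):
    c=cam(n,n+'5.png'); i=cv2.imread('pics/%s5.png'%n)[y:y+90,x:x+66]; a.append(cv2.resize(i,None,fx=6,fy=6,interpolation=cv2.INTER_CUBIC))
cv2.imwrite('pics/5.png',np.hstack(a))
E
```

```text
[ 0.5076398  -0.00995504  0.18377812] [ 1.79798558e+02 -1.71105645e-01  1.65693029e+02] 0.023292215191793496 39.998370967805386 9.75
```

View pics/5.png

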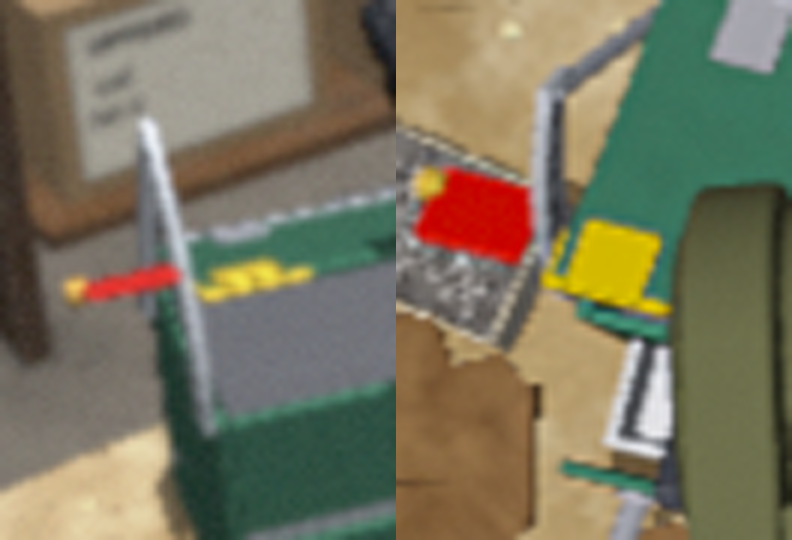

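Scene half: the red bar runs (85,291)–(180,274), the pointer end is at (203,293), slightly below the extension of the red bar. Top half: red centre at (475,215), pointer end at (548,284). I'll triangulate both to get their angles about the hinge.

```bash
python3 - <<'E'
from fit import *
p=np.load('p.npy'); cs,ct=cam('scene'),cam('top')
def s(u,v): return np.array([180+u/6,160+v/6])
def t(u,v): return np.array([165+(u-396)/6,155+v/6])
def tri(a,b):
    X=least_squares(lambda X:np.r_[proj(cs,X)[0]-a,proj(ct,X)[0]-b],[.6,.15,.18]); h=X.x
    d=h[:2]-p[:2]; c,q=np.cos(p[2]),np.sin(p[2]); H=[c*d[0]+q*d[1],-q*d[0]+c*d[1],h[2]]
    r=.065-H[0]; z=H[2]-.124; print(np.round(H,4),'r',round(np.hypot(r,z),4),'ang',round(np.arctan2(z,r),3),'res',round(X.cost,2))
print('red');tri(s(132,283),t(475,215))
print('red right-end mid');tri(s(180,275),t(530,222))
print('ptr');tri(s(203,293),t(546,284))
print('ptr strip right end');tri(s(311,271),t(669,306))
for a in(.4,.44,.48,.52,.56):
    P=W(p,(.065-.128*np.cos(a),.111,.124+.128*np.sin(a))); u=(proj(cs,P)[0]-[180,160])*6; v=(proj(ct,P)[0]-[165,155])*6+[396,0]
    print(a,u.round(),v.round())
E
```

```text
red
[-0.0408  0.136   0.1805] r 0.12 ang 0.49 res 1.0
red right-end mid
[-0.0386  0.1173  0.1783] r 0.117 ang 0.483 res 1.79
ptr
[-0.0567  0.1089  0.1781] r 0.1332 ang 0.418 res 0.0
ptr strip right end
[-0.0539  0.0659  0.1763] r 0.1299 ang 0.414 res 0.26
0.4 [197. 298.] [546. 273.]
0.44 [194. 286.] [544. 265.]
0.48 [192. 273.] [543. 257.]
0.52 [189. 260.] [542. 248.]
0.56 [186. 247.] [541. 239.]
```

Lid at about 0.42–0.44, red mark at about 0.485, so I'll raise it another 8 mm.

drive_tool(
  moves=[
    {"x": -2,"y": 0,"z": -4,"rx": 0,"ry": 0,"rz": 0,"fingers": 1},
    {"x": -4,"y": 0,"z": -8,"rx": 0,"ry": 0,"rz": 0,"fingers": 1},
    {"x": -4,"y": 0,"z": -8,"rx": 0,"ry": 0,"rz": 0,"fingers": 1},
    {"x": -4,"y": 0,"z": -8,"rx": 0,"ry": 0,"rz": 0,"fingers": 1},
    {"x": -4,"y": 0,"z": -8,"rx": 0,"ry": 0,"rz": 0,"fingers": 1},
    {"x": -4,"y": 0,"z": -8,"rx": 0,"ry": 0,"rz": 0,"fingers": 1},
  ],
)

```text
time_s: 10.7
tool_pos: [0.5111, -0.0108, 0.1914]
tool_rot: [179.8, -0.2, 165.7]
force: [2.4, 5.9, -10.5]
grip_width: 0.0234
grasp_force: 40.0
```

```bash
python3 - <<'E'
from rows import *
a=[]
for n,x,y in(('scene',180,160),('top',165,155)):
    c=cam(n,n+'6.png'); i=cv2.imread('pics/%s6.png'%n)[y:y+90,x:x+66]; a.append(cv2.resize(i,None,fx=6,fy=6,interpolation=cv2.INTER_CUBIC))
cv2.imwrite('pics/6.png',np.hstack(a))
E
```

```text
(no output)
```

View pics/6.png

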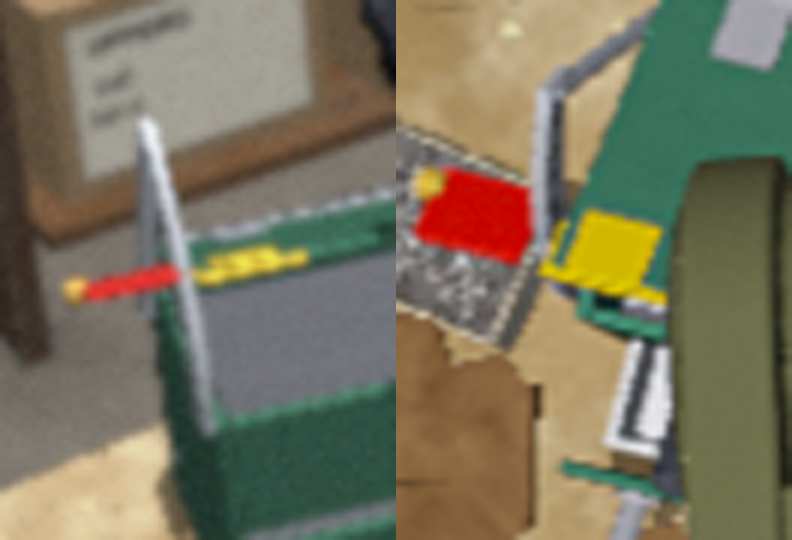

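The pointer end is now at (198,277) and nearly collinear with the red bar, about 0.47–0.49 rad against 0.485. I'll nudge it up 2 mm and settle.

drive_tool(
  moves=[
    {"x": -1,"y": 0,"z": -2,"rx": 0,"ry": 0,"rz": 0,"fingers": 1},
    {"x": -1,"y": 0,"z": -2,"rx": 0,"ry": 0,"rz": 0,"fingers": 1},
    {"x": -1,"y": 0,"z": -2,"rx": 0,"ry": 0,"rz": 0,"fingers": 1},
    {"x": -1,"y": 0,"z": -2,"rx": 0,"ry": 0,"rz": 0,"fingers": 1},
    {"x": -1,"y": 0,"z": -2,"rx": 0,"ry": 0,"rz": 0,"fingers": 1},
    {"x": -1,"y": 0,"z": -2,"rx": 0,"ry": 0,"rz": 0,"fingers": 1},
    {"x": -1,"y": 0,"z": -2,"rx": 0,"ry": 0,"rz": 0,"fingers": 1},
    {"x": -1,"y": 0,"z": -2,"rx": 0,"ry": 0,"rz": 0,"fingers": 1},
  ],
)

```text
time_s: 11.8
tool_pos: [0.5121, -0.011, 0.1933]
tool_rot: [179.8, -0.2, 165.7]
force: [2.9, 5.3, -10.9]
grip_width: 0.0239
grasp_force: 40.0
```

```bash
python3 -c "
from cell import workorder; print(workorder.sign_off())"
```

```text
the job is handed in; nothing more can be done
None
```

I pulled the tray out to its stop with the lid shut, then raised the lid and handed the job in with the gripper holding it at the red mark, to within about 3 mm by my camera and arm readings; sign-off returned no verdict.

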